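# Free the press pawl and push the lever down to seat a vial cap

## Robot

A 6-joint arm with a two-finger parallel gripper is mounted at the origin on a cart in front of the work surface, level with it; the furniture and walls round the work are solid. World frame = base frame: x ahead of the robot, y to its left, z up, the work surface at z = 0. Lengths are in m, angles in degrees, forces in N, time in s.
With the tool pointing down it reaches from about 0.3 to 0.75 m from the base axis. Payload 8.5 kg.
Tool frame: the origin (TCP) lies midway between the tips of the shut fingers; the grasp point (between the pads) lies env.tcp_to_grasp behind it (env.tcp_to_grasp is the distance from the TCP to the grasp point, in m); z points along the fingers, y is the line along which they close (so a half turn about z gives the same grasp; the last joint's range is limited). The gripper opens to 85 mm and grips with 20 to 120 N. Pads are 22 mm wide; open, the fingers measure 114 mm over their backs; the gripper's body (76 mm by 85 mm) begins 54 mm behind the grasp point. The pads swing forward as they close: fully open they stand 13 mm farther back than shut.
Start: joints at [54.758, 21.807, 74.336, -0, 83.858, -12.336], TCP at [0.214, 0.507, 0.231] pointing down, gripper open.
Joint ranges: [-178.18, 178.18], [-50.72, 133.34], [12.68, 142.11], [-81.47, 261.47], [9.98, 163.14], [-165.26, 165.26]. Speed limits (degrees/s): [136.94, 136.94, 180, 180, 180, 180].

## Interface

Orientations are given as a 3x3 rotation matrix whose columns are the frame's x, y, z axes.
In Python, from rig import observe, optics, job, env gives the robot as it stands. The module is installed in compiled form; this text tells all that it offers.
- The arm moves only by the shell command python3 -m jog 'ROWS' [FORCE]. ROWS is JSON, a list of rows, each a list of 7 numbers: the turn, a rotation vector about the tool's x, y, z in rad, then the shift along the tool's x, y, z in m, then the opening in per cent of the stroke, from 0 (shut) to 100 (fully open). A call has 1 to 10 rows; each row shifts and turns the commanded pose from where the row before left it, along the tool's axes as they then stand; what a row does not reach is not made up. A row lasts 1/8 s, in which the tool goes at most 62.5 mm and 10.7 degrees, less where a joint would pass 70% of its speed; a pose out of reach is approached as far as the arm can. A call is refused whole if a number of a shift passes 0.0625 or a number of a turn 0.188, either way. A call with a gripper value outside its range is refused whole. The fingers move at their own pace and stop on an object; FORCE is the grip in N (left out, the last holds). Time passes only in rows, so rows that do not move let the fingers close. It gives the time, the measured TCP pose, the force, the opening and the grip force at its end, in the units of the state.
- observe(): the state, without advancing time (a new reading comes with each control period).
- optics.get_image(name): name is "scene" or "top" or "wrist"; returns a dict with "pixels" (384x512x3 uint8, red, green, blue), "mtx" (3x3 intrinsics, pixels), "dist_coeffs" ([k1, k2, p1, p2, k3] as OpenCV has them; the pictures are not rectified), "rvec" (rotation vector, rad) and "tvec" (3), from world to camera coordinates, as OpenCV has them. Camera axes: x right, y down, z forward; pixel columns grow to the right and rows downward; lengths in m; the calibration is good to about 2 mm. A picture is of the moment at which its call begins. There is no depth.
- job.close_job(): hands the job in; it is judged then, once.
The state is a dict: "time_s": time; "q": joint angles; "qvel": joint speeds; "joint_efforts": joint torques, N m; "position": TCP position; "tool_rot": TCP orientation; "ft_force": force on the tool from outside, world axes, zero at the start; "wrist_torque": the same for the moment, N m; "grip_width": finger opening in m; "gripper_force": force on a finger pad.
Only numpy, scipy, OpenCV 4.12 (cv2) and the standard library are available. Lean on these libraries where they do the work, as an engineer would, in place of code of your own. Each camera call takes 0.05 s, during which the arm holds its last target. There are 200 camera calls.

## Task

The amber vial in the blue bench press still has its white snap cap standing proud: press the red pawl's thumb tail down until the pawl flips clear of the ratchet teeth and stays there, then push the press lever down by its T-handle until the lever is level and the cap is fully home. Leave the lever down and the pawl thrown clear. Only press and push with the fingers; do not pick anything up, do not touch the vial with the gripper, and leave the things round the press where they stand.

Things in the scene. Friction and masses are not known exactly. Their poses are not given: they have to be found in the camera images.
- press: Blue bench capping press, fixed. Origin on the worktop; base plate 230 x 110 x 16 mm, from -95 to +135 mm along its own x. Its -x axis points along the lever to the T-handle, z up; the red pawl and the toothed ratchet quadrant (60 mm radius about the lever's hinge) are on its +y side. Highest fixed part 168 mm, pawl 178 mm above the worktop.
- press_pivot (a point): Centre of the lever's hinge shaft, in the press frame at (45, 0, 105) mm. The hinge axis is the press's y axis.
- press_handle (a point): Centre of the T-handle at the lever's free end, 200 mm from the hinge axis: a horizontal round crossbar 22 mm thick and 92 mm long, lying along the press's y axis; moves with the lever. With the lever level it is 105 mm above the worktop.
- press_lever (a joint): Lever angle above level, rad. Starts raised, 0.45 to 0.70; 0 = level, down on a seated cap; hard stop at -0.012. With the pawl in, a tooth stops it going down (at 0.64, 0.39 or 0.14); with the pawl out up to 3 N on the T-handle moves it, and it stays where it is left. Seating the cap in the last 0.07 rad takes 5 to 9 N on the T-handle.
- pawl_tail (a point): Centre of the top face of the red pawl's ribbed thumb tail, 32 (along press x) by 30 mm, behind the quadrant; in the press frame about (152, 23, 173) mm with the pawl in, tilted up 0.3 rad towards its rear. It sinks about 28 mm almost straight down, to about 145 mm, as the pawl is pressed free. Moves with the pawl.
- press_pawl (a joint): Pawl angle, rad: 0 = hook fully between the teeth, up to 0.14 = hook riding on a tooth, 0.6 = stop, fully thrown clear. An over-centre spring with dead centre at about 0.30 snaps it to whichever end is nearer, so that once pressed past the centre it stays out. 2 to 4 N on the tail frees it.
- vial: Amber snap-cap vial, 27 mm across, loose, standing in the nest of the press under the lever's pad; origin at the centre of its underside, 16 mm above the worktop and in the press frame at (-45, 0, 16) mm. Not to be touched with the gripper.
- vial_cap (a joint): How far the vial's white cap (30 mm across) has been pushed down, m: 0 = standing proud (top 81 mm above the worktop), 0.006 = fully home (top 75 mm). It stays where it is pushed.
- vial_b: Finished vial with its cap on, 30 x 30 x 59 mm, standing loose beside the press, a bystander; origin at the centre of its underside.
- vial_c: Another finished vial, same as vial_b, a bystander.
- saline: White dropper bottle with a blue top, 36 x 36 x 99 mm, standing loose beside the press, a bystander; origin at the centre of its underside.
- forceps: Steel forceps, 14 x 111 x 6 mm, lying loose in front of the press, a bystander; origin at the centre of the underside.

How it is judged (in metres and radians):
On the way, in this order (a step that is already met when the one before it is completed fails the run):
1. the pawl is pressed clear of the ratchet teeth, with the lever still raised (value of joint press_pawl above 0.5 rad and value of joint press_lever above 0.25 rad), for 0.2 s.
2. the lever is pushed down and the cap is home (value of joint press_lever below 0.03 rad and value of joint vial_cap above 0.005 m), for 0.2 s.
At the end, for the whole second after the job is handed in: The pawl is thrown clear of the teeth (over 0.5 rad), the lever is down within 0.03 rad of level, the cap is within 1 mm of fully home, and the vial stands upright and still in its nest (all of step 2 and value of joint press_pawl above 0.5 rad and distance between vial and press_pivot below 0.14 m and angle between vial's own z axis and vertical below 0.1 rad and linear speed of vial below 0.02 m/s); the robot touches nothing.
It fails at once if the gripper touches the vial or its cap (contact force between the fingers and vial above 0.5 N).
It fails at once if the vial is lifted from its nest (height (world z) of vial above 0.026 m).
It fails at once if a bystander is moved more than 20 mm or lifted (distance of any of vial_b, vial_c, saline, forceps from where it was at the start of the episode above 0.02 m).
It also fails if it takes over 48 s, if anything falls off the work surface, if the arm or the gripper's body presses on something with over 40 N, if the wrist force passes 120 N, or if a joint passes its speed limit or range.

## Working session

There is one attempt and no reset: what is moved stays moved. The work goes in short steps, Python scripts to look and compute and a shell command to move; the robot and the scene stay as the last step left them, time stands still between calls to the robot, and variables do not carry over. Pictures are saved under pics/ and viewed, at most 10 in all, crops included, and the job is handed in when it is done.

```bash
mkdir -p pics
python3 - <<'E'
from rig import observe, optics, env
import cv2,pickle,numpy as np
s=observe();print(s['position'],s['tool_rot'],s['grip_width'],env.tcp_to_grasp)
d={n:optics.get_image(n) for n in("scene","top")}
pickle.dump(d,open('v.pkl','wb'))
for n in d: 
    cv2.imwrite(f'pics/{n}0.png',cv2.resize(d[n]['pixels'][:,:,::-1],(800,600),interpolation=cv2.INTER_CUBIC))
    print(n,cv2.Rodrigues(d[n]['rvec'])[0],d[n]['tvec'])
E
```

```text
[0.2139223  0.50637596 0.23071329] [[-9.21123761e-01  3.89268953e-01 -8.36314427e-04]
 [ 3.89269731e-01  9.21123040e-01 -1.19193092e-03]
 [ 3.06366788e-04 -1.42346778e-03 -9.99998940e-01]] 0.08568932048113816 0.0187
scene [[ 0.91011622 -0.41426012 -0.0087757 ]
 [-0.17346448 -0.36169095 -0.91601841]
 [ 0.37629581  0.83520549 -0.40104022]] [-0.51389138  0.24162799  0.70520816]
top [[-2.96127527e-03 -9.99995407e-01  6.45232316e-04]
 [-9.94641368e-01  2.87873835e-03 -1.03345351e-01]
 [ 1.03343019e-01 -9.47808788e-04 -9.94645325e-01]] [0.02840861 0.58667255 1.00165251]
```

View pics/scene0.png

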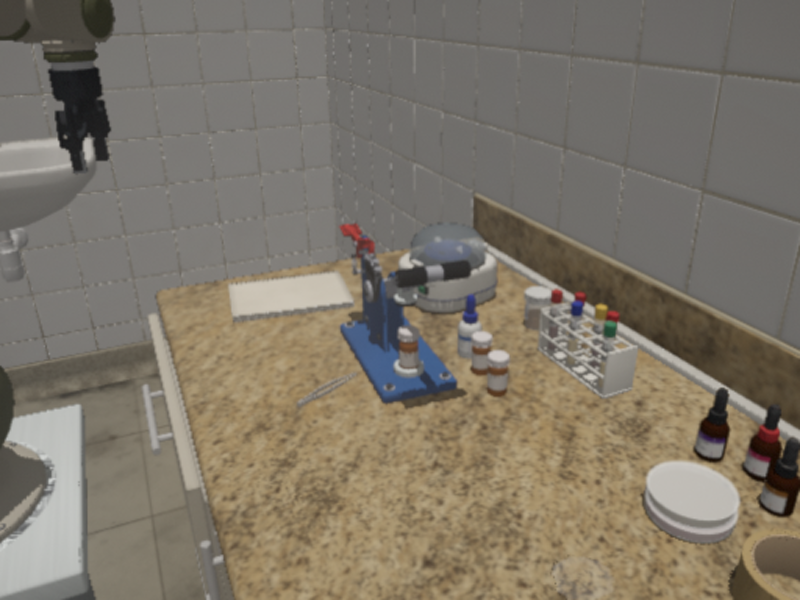

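View pics/top0.png

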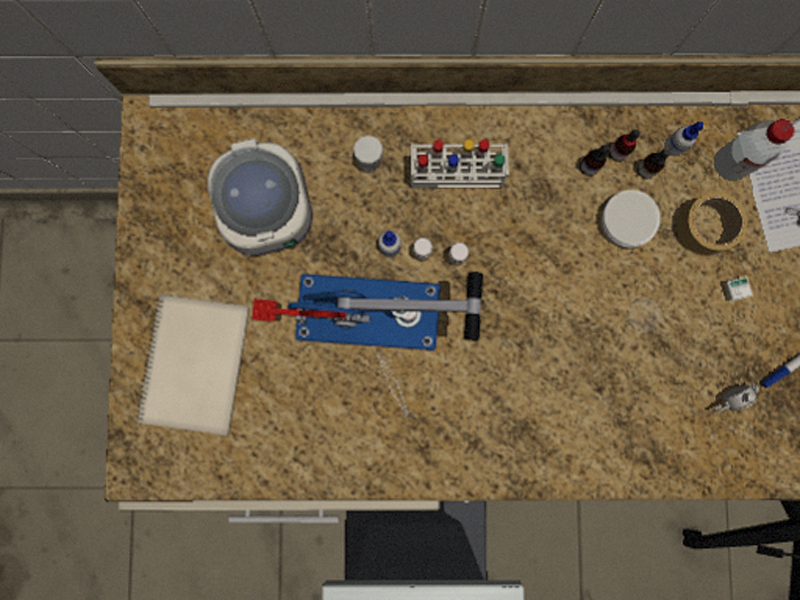

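The scene view shows the blue press mid-picture, with the red pawl at (355,238) and the black T-handle at (435,273). In the top view the plate's corners are about (302,275), (440,283), (436,349) and (297,340), the red tail is at (265,310) and the T-handle at (474,306). The press's +x is roughly world +y, and the vials and saline stand behind it.

```bash
cat > h.py <<'E'
import numpy as np,cv2
def ray(v,px):
    R=cv2.Rodrigues(v['rvec'])[0]; t=np.ravel(v['tvec'])
    u=cv2.undistortPoints(np.array([[px]],float),v['mtx'],v['dist_coeffs'])[0,0]
    return -R.T@t, R.T@np.array([u[0],u[1],1])
def plane(v,px,z):
    o,d=ray(v,px); return o+d*(z-o[2])/d[2]
def tri(v1,p1,v2,p2):
    (a,b),(c,d)=ray(v1,p1),ray(v2,p2)
    s=np.linalg.lstsq(np.c_[b,-d],c-a,rcond=None)[0]
    return (a+b*s[0]+c+d*s[1])/2, np.linalg.norm(a+b*s[0]-c-d*s[1])
def red(v,lo=(0,150,90)):
    h=cv2.cvtColor(v['pixels'],cv2.COLOR_RGB2HSV)
    return cv2.inRange(h,(0,150,80),(8,255,255))|cv2.inRange(h,(172,150,80),(180,255,255))
E
python3 - <<'E'
import pickle,cv2,numpy as np
from h import *
d=pickle.load(open('v.pkl','rb'));T=d['top'];S=d['scene']
h=cv2.cvtColor(T['pixels'],cv2.COLOR_RGB2HSV)
m=cv2.inRange(h,(100,120,60),(125,255,255)); 
cs=cv2.findContours(m,0,2)[0]; c=max(cs,key=cv2.contourArea)
k=np.ones((9,9));m2=np.zeros_like(m);cv2.drawContours(m2,[cv2.convexHull(c)],-1,255,-1)
b=cv2.boxPoints(cv2.minAreaRect(cv2.convexHull(c)));print('box800',b*1.5625)
P=np.array([plane(T,p,.016) for p in b]);print(P.round(4))
for i in range(4):print(np.linalg.norm(P[i]-P[i-1]).round(4),end=' ')
# order: find long edge dir
e=[P[i]-P[i-1] for i in range(4)];l=max(e,key=np.linalg.norm);l=l/np.linalg.norm(l);l*=np.sign(l[1])
x=l;y=np.cross([0,0,1],x);C=P.mean(0);O=C-x*.020;O[2]=0
print('\nO',O.round(4),'yaw',np.degrees(np.arctan2(x[1],x[0])))
W=lambda a,b_,c_:(O+x*a+y*b_+np.array([0,0,c_])).round(4)
print('tail pred',W(.152,.023,.173),'vial',W(-.045,0,.016))
np.savez('press.npz',O=O,x=x,y=y)
r=red(T);cs=[c for c in cv2.findContours(r,0,2)[0] if 100<c[:,0,0].mean()<250 and cv2.contourArea(c)>20 and c[:,0,1].mean()>150]
for c in cs:print('red top',cv2.boundingRect(c))
r=red(S)
for c in cv2.findContours(r,0,2)[0]:
    if cv2.contourArea(c)>15:print('red scene',cv2.boundingRect(c))
# handle: dark blob top
dk=cv2.inRange(h,(0,0,0),(180,255,50));sub=np.zeros_like(dk);sub[165:225,297:312]=dk[165:225,297:312]
ys,xs=np.nonzero(sub);print('handle top px',xs.min(),xs.max(),ys.min(),ys.max())
pt=(xs.mean(),ys.mean());ps=(435/1.5625,273/1.5625)
print('handle tri',tri(T,pt,S,ps))
for a in(.45,.5,.55,.6,.65,.7):
    q=W(.045-.2*np.cos(a),0,.105+.2*np.sin(a)); 
    print(a,q,[cv2.projectPoints(q[None],v['rvec'],v['tvec'],v['mtx'],v['dist_coeffs'])[0].ravel().round(1) for v in(T,S)])
print(pt,ps)
for n,p in dict(sal=(389,243),vb=(422,248),vc=(458,253)).items():print(n,plane(T,np.array(p)/1.5625,.06 if n!='sal' else .099).round(3))
E
```

```text
box800 [[296.875  310.9375]
 [437.5    310.9375]
 [437.5    348.4375]
 [296.875  348.4375]]
[[ 0.5839  0.199   0.016 ]
 [ 0.5832 -0.0294  0.016 ]
 [ 0.5224 -0.0288  0.016 ]
 [ 0.5231  0.1982  0.016 ]]
0.0608 0.2284 0.0608 0.227 
O [0.5531 0.0648 0.    ] yaw 89.83419952323948
tail pred [0.5305 0.2168 0.173 ] vial [0.553  0.0198 0.016 ]
red top (197, 199, 18, 4)
red top (161, 191, 31, 15)
red scene (486, 272, 12, 11)
red scene (388, 199, 8, 7)
red scene (369, 187, 6, 6)
red scene (354, 186, 5, 7)
red scene (219, 144, 11, 9)
handle top px 297 308 174 217
handle tri (array([ 0.57274455, -0.06685307,  0.19842002]), np.float64(0.000911414771583763))
0.45 [ 0.5527 -0.0703  0.192 ] [array([304.1, 205.1]), array([269.2, 180.4])]
0.5 [ 0.5527 -0.0658  0.2009] [array([302.4, 204.8]), array([268.2, 175.1])]
0.55 [ 0.5527 -0.0607  0.2095] [array([300.4, 204.4]), array([267. , 169.8])]
0.6 [ 0.5527 -0.0553  0.2179] [array([298.2, 204.1]), array([265.7, 164.6])]
0.65 [ 0.5528 -0.0495  0.226 ] [array([295.7, 203.7]), array([264.4, 159.5])]
0.7 [ 0.5528 -0.0432  0.2338] [array([292.9, 203.4]), array([262.9, 154.5])]
(np.float64(302.5504885993485), np.float64(195.5342019543974)) (278.4, 174.72)
sal [0.678 0.048 0.099]
vb [ 0.678 -0.003  0.06 ]
vc [ 0.67 -0.06  0.06]
```

Run:
```python
import pickle,cv2,numpy as np
from h import *
d=pickle.load(open('v.pkl','rb'));T=d['top'];S=d['scene']
h=cv2.cvtColor(T['pixels'],cv2.COLOR_RGB2HSV)
m=cv2.inRange(h,(100,120,50),(125,255,255))
M=np.zeros_like(m);M[170:230,180:290]=m[170:230,180:290]
m=cv2.morphologyEx(M,cv2.MORPH_OPEN,np.ones((2,2)))
b=cv2.boxPoints(cv2.minAreaRect(cv2.findNonZero(m)));print((b*1.5625).round())
P=np.array([plane(T,p,.016) for p in b])
e=[P[i]-P[i-1] for i in range(4)];print([np.linalg.norm(i).round(4) for i in e])
x=max(e,key=np.linalg.norm);x=x/np.linalg.norm(x);x*=np.sign(x[1]);y=np.cross([0,0,1],x);O=P.mean(0)-x*.020;O[2]=0
W=lambda a,b_,c_:(O+x*a+y*b_+np.array([0,0,c_])).round(4)
print('O',O.round(4),'yaw',np.degrees(np.arctan2(x[1],x[0])),'tail',W(.152,.023,.173))
np.savez('press.npz',O=O,x=x,y=y)
rt=red(T);ys,xs=np.nonzero(rt[185:212,155:181]);pt=(xs.mean()+155,ys.mean()+185)
print('tail top ray z.173',plane(T,pt,.173),xs.min()+155,xs.max()+155,ys.min()+185,ys.max()+185)
print('tail tri w/ scene',tri(T,pt,S,(224,148)))
for a in(.45,.5,.55,.6,.65,.7):
    q=W(.045-.2*np.cos(a),0,.105+.2*np.sin(a)); 
    print(a,q,[cv2.projectPoints(q[None],v['rvec'],v['tvec'],v['mtx'],v['dist_coeffs'])[0].ravel().round(1) for v in(T,S)])
```

```text
[[288. 340.]
 [293. 274.]
 [441. 285.]
 [436. 351.]]
[np.float64(0.2405), np.float64(0.107), np.float64(0.2431), np.float64(0.1068)]
O [0.5799 0.0691 0.    ] yaw 85.52531456609948 tail [0.5689 0.2224 0.173 ]
tail top ray z.173 [0.57015616 0.21741    0.173     ] 161 180 191 205
tail tri w/ scene (array([0.56999235, 0.21997016, 0.16290219]), np.float64(0.0025100910194442673))
0.45 [ 0.5694 -0.0656  0.192 ] [array([301.7, 197.2]), array([276.2, 178. ])]
0.5 [ 0.5698 -0.0611  0.2009] [array([300. , 196.6]), array([275.4, 172.7])]
0.55 [ 0.5701 -0.0561  0.2095] [array([298., 196.]), array([274.3, 167.5])]
0.6 [ 0.5706 -0.0506  0.2179] [array([295.7, 195.4]), array([273.3, 162.3])]
0.65 [ 0.571  -0.0448  0.226 ] [array([293.3, 194.8]), array([272.2, 157.2])]
0.7 [ 0.5715 -0.0386  0.2338] [array([290.5, 194.1]), array([271. , 152.3])]
```

```bash
python3 -m jog '[[0,0,-0.157,0,0,0,0],[0,0,-0.157,0,0,0,0],[0,0,0,-0.047,-0.032,0,0],[0,0,0,-0.047,-0.032,0,0],[0,0,0,-0.047,-0.032,0,0],[0,0,0,-0.047,-0.032,0,0],[0,0,0,-0.047,-0.032,0,0],[0,0,0,-0.047,-0.032,0,0],[0,0,0,-0.047,-0.032,0,0],[0,0,0,-0.04,-0.025,0,0]]' 40
python3 - <<'E'
from rig import observe,optics
import pickle,cv2
s=observe();print(s['position'],s['tool_rot'].round(3) if hasattr(s['tool_rot'],'round') else s['tool_rot'],s['grip_width'],s['ft_force'])
d={n:optics.get_image(n) for n in("scene","top","wrist")};pickle.dump(d,open('v2.pkl','wb'))
cv2.imwrite('pics/w1.png',cv2.resize(d['wrist']['pixels'][:,:,::-1],(640,480)))
E
```

```text
time_s: 1.35
position: [0.5617, 0.2252, 0.2309]
tool_rot: [[-0.996, 0.087, -0.001], [0.087, 0.996, -0.0], [0.001, -0.0, -1.0]]
ft_force: [-0.3, 0.1, -0.1]
grip_width: 0.0
gripper_force: 0.0
[0.56173458 0.22517028 0.23087542] [[-0.996  0.087 -0.001]
 [ 0.087  0.996 -0.   ]
 [ 0.001 -0.    -1.   ]] 1.9313888116478057e-05 [-0.25724518  0.09298946 -0.14305625]
```

View pics/w1.png

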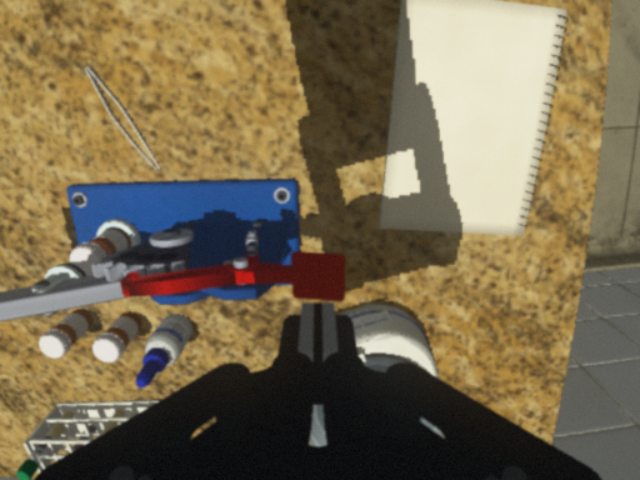

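The wrist view shows the red tail plate at about (293–345, 252–300), just ahead of the shut fingertips at (318,305). They're lined up across the view.

Run:
```python
import pickle,numpy as np
from h import *
d=pickle.load(open('v2.pkl','rb'));w=d['wrist']
print('tail',plane(w,(319/1.25,276/1.25),.173))
p=d['press']=None
q=cv2.projectPoints(np.array([[.5617,.2252,.2309]]),w['rvec'],w['tvec'],w['mtx'],w['dist_coeffs'])[0].ravel()*1.25
print('tip px',q)
# two plate corner screws (z=.016): press (-?); corners of plate near edge
for px in((68,185),(299,181)):print(plane(w,(px[0]/1.25,px[1]/1.25),.016))
```

```text
tail [0.56742412 0.22336337 0.173     ]
tip px [322.33619388 319.51144661]
[ 0.5202252  -0.01806794  0.016     ]
[0.5392159 0.2073766 0.016    ]
```

```bash
python3 -m jog '[[0,0,0,-0.0085,-0.003,0.02,0],[0,0,0,0,0,0.025,0],[0,0,0,0,0,0.008,0],[0,0,0,0,0,0.006,0],[0,0,0,0,0,0.006,0],[0,0,0,0,0,0.006,0],[0,0,0,0,0,0.006,0]]'
```

```text
time_s: 2.38
position: [0.5686, 0.2232, 0.1541]
tool_rot: [[-0.996, 0.086, 0.0], [0.086, 0.996, -0.0], [-0.0, -0.0, -1.0]]
ft_force: [0.0, -1.0, -0.4]
grip_width: 0.0002
gripper_force: 0.0
```

```bash
python3 -m jog '[[0,0,0,0,0,0.005,0],[0,0,0,0,0,0.003,0],[0,0,0,0,0,-0.03,0],[0,0,0,0,0,-0.05,0],[0,0,0,0,0,-0.03,0],[0,0,0,0,0,0,0]]'
python3 - <<'E'
from rig import optics
import pickle,cv2
from h import *
d={n:optics.get_image(n) for n in("scene","top","wrist")};pickle.dump(d,open('v3.pkl','wb'))
a=pickle.load(open('v.pkl','rb'))
c=lambda v:cv2.resize(v['pixels'][120:230,190:320,::-1],(400,340),interpolation=cv2.INTER_CUBIC)
cv2.imwrite('pics/cmp.png',np.hstack([c(a['scene']),c(d['scene'])]))
E
```

```text
time_s: 3.12
position: [0.5693, 0.2233, 0.2587]
tool_rot: [[-0.996, 0.086, 0.005], [0.086, 0.996, 0.001], [-0.005, 0.001, -1.0]]
ft_force: [-0.4, 0.0, -0.6]
grip_width: 0.0
gripper_force: 0.0
```

View pics/cmp.png

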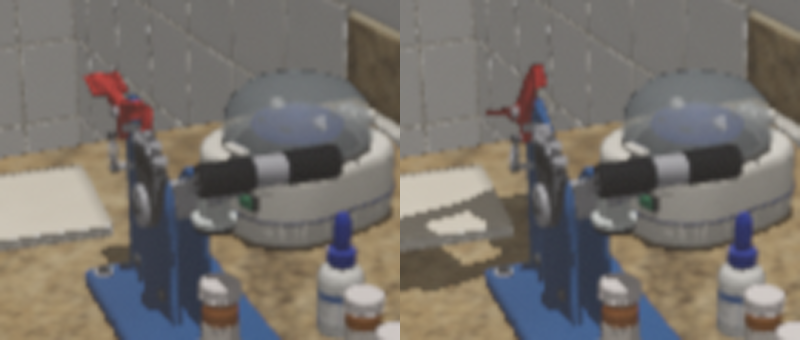

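The pawl has flipped: its tail is now down at (505,112) and the hook is up at (538,70), and it held after the fingers were lifted away. The lever is still raised, with the T-handle at (665,168). Next I'll move over the handle.

```bash
python3 -m jog '[[0,0,0,0,0,-0.03,0],[0,0,0,-0.0042,-0.048,0,0],[0,0,0,-0.0042,-0.048,0,0],[0,0,0,-0.0042,-0.048,0,0],[0,0,0,-0.0042,-0.048,0,0],[0,0,0,-0.0042,-0.048,0,0],[0,0,0,-0.0042,-0.048,0,0],[0,0,0,0,0,0.02,0],[0,0,0,0,0,0,0]]'
python3 - <<'E'
from rig import optics
import pickle,cv2
from h import *
d={n:optics.get_image(n) for n in("scene","top","wrist")};pickle.dump(d,open('v4.pkl','wb'))
w=cv2.resize(d['wrist']['pixels'][:,:,::-1],(400,300));s=cv2.resize(d['scene']['pixels'][100:250,180:380,::-1],(400,300))
cv2.imwrite('pics/h1.png',np.hstack([w,s]))
E
```

```text
time_s: 4.4
position: [0.5682, -0.0661, 0.2639]
tool_rot: [[-0.996, 0.087, -0.005], [0.087, 0.996, 0.002], [0.005, 0.001, -1.0]]
ft_force: [0.1, 0.1, 0.3]
grip_width: 0.0001
gripper_force: 0.0
```

View pics/h1.png

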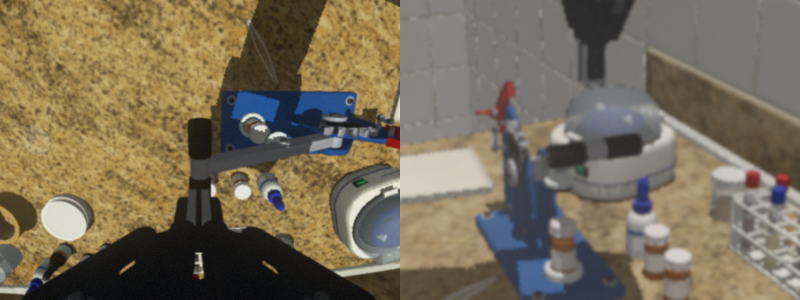

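The wrist view (left) shows the handle bar along column 200, with the lever joining it at about (203,162) and the fingertips on the same column. In the scene view (right) the bar is at (595,150), right below the fingers.

```bash
python3 - <<'E'
import pickle
from h import *
d=pickle.load(open('v4.pkl','rb'));w=d['wrist']
print('handle',plane(w,(202*1.28,162*1.28),.2))
E
python3 -m jog '[[0,0,0,0,-0.002,0.03,0],[0,0,0,0,0,0.015,0],[0,0,0,0,0,0.005,0],[0,0,0,0,0,0.006,0],[0,0,0,0,-0.001,0.006,0]]'
```

```text
handle [ 0.56676791 -0.06275194  0.2       ]
time_s: 5.18
position: [0.5691, -0.0691, 0.2048]
tool_rot: [[-0.996, 0.085, 0.002], [0.085, 0.996, -0.001], [-0.002, -0.001, -1.0]]
ft_force: [-0.8, -1.2, 2.8]
grip_width: -0.0002
gripper_force: 1.2
```

```bash
python3 -m jog '[[0,0,0,0,-0.003,0.01,0],[0,0,0,0,-0.003,0.01,0],[0,0,0,0,-0.003,0.01,0],[0,0,0,0,-0.003,0.01,0],[0,0,0,0,-0.002,0.01,0],[0,0,0,0,-0.002,0.01,0],[0,0,0,0,-0.001,0.008,0],[0,0,0,0,0,0.005,0],[0,0,0,0,0,0,0]]'
```

```text
time_s: 6.3
position: [0.5671, -0.0856, 0.1309]
tool_rot: [[-0.996, 0.086, -0.001], [0.086, 0.996, 0.001], [0.001, 0.001, -1.0]]
ft_force: [0.2, -0.1, -1.1]
grip_width: 0.0002
gripper_force: 0.0
```

```bash
python3 -m jog '[[0,0,0,0,0,0.004,0],[0,0,0,0,0,0.004,0],[0,0,0,0,0,0.003,0],[0,0,0,0,0,0.003,0],[0,0,0,0,0,0,0]]'
```

```text
time_s: 6.92
position: [0.5676, -0.0864, 0.1179]
tool_rot: [[-0.996, 0.086, 0.001], [0.086, 0.996, -0.001], [-0.001, -0.001, -1.0]]
ft_force: [-0.6, -2.4, 3.9]
grip_width: 0.0
gripper_force: 1.8
```

```bash
python3 -m jog '[[0,0,0,0,0,0.002,0],[0,0,0,0,0,0.002,0],[0,0,0,0,0,0,0],[0,0,0,0,0,0,0]]'
```

```text
time_s: 7.42
position: [0.5676, -0.0866, 0.1148]
tool_rot: [[-0.996, 0.086, 0.002], [0.086, 0.996, -0.002], [-0.002, -0.002, -1.0]]
ft_force: [-4.1, -3.6, 11.6]
grip_width: -0.0003
gripper_force: 5.9
```

```bash
python3 -m jog '[[0,0,0,0,0,0.002,0],[0,0,0,0,0,0,0],[0,0,0,0,0,0,0]]'
```

```text
time_s: 7.8
position: [0.5677, -0.0866, 0.114]
tool_rot: [[-0.996, 0.086, 0.003], [0.086, 0.996, -0.003], [-0.003, -0.002, -1.0]]
ft_force: [-6.7, -2.6, 21.7]
grip_width: -0.0002
gripper_force: 10.7
```

On the stop: the force rises steeply at z = 0.114. I'll release and check.

```bash
python3 -m jog '[[0,0,0,0,0,-0.005,0],[0,0,0,0,0,-0.03,0],[0,0,0,0,0,-0.06,0],[0,0,0,0,0,-0.06,0],[0,0,0,0,0,0,0],[0,0,0,0,0,0,0]]'
python3 - <<'E'
from rig import optics,observe
import cv2
from h import *
print(observe()['ft_force'])
d={n:optics.get_image(n) for n in("scene","wrist")}
w=cv2.resize(d['wrist']['pixels'][:,:,::-1],(400,300));s=cv2.resize(d['scene']['pixels'][130:265,190:370,::-1],(400,300),interpolation=cv2.INTER_CUBIC)
cv2.imwrite('pics/end.png',np.hstack([w,s]))
E
```

```text
time_s: 8.55
position: [0.567, -0.0855, 0.2653]
tool_rot: [[-0.996, 0.085, -0.001], [0.085, 0.996, 0.001], [0.001, 0.001, -1.0]]
ft_force: [0.2, -0.2, -0.4]
grip_width: -0.0001
gripper_force: 0.0
[ 0.20707448 -0.15375883 -0.4214521 ]
```

View pics/end.png

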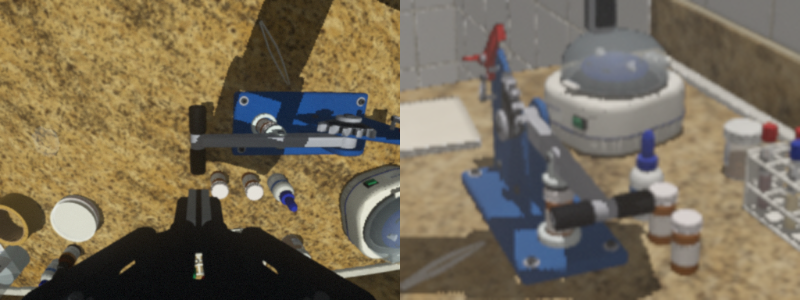

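The lever is level, with the handle at (600,208) in the scene view. The pawl is still thrown clear at (490,50), the vial is upright at (556,190), and the fingers are well away. The bystanders don't appear to have moved. Handing in.

```bash
python3 -c "
from rig import job
print(job.close_job())"
```

```text
the job is handed in; nothing more can be done
None
```

I handed the job in at about 8.6 s: the pawl is thrown clear and stayed there, the lever is pressed down to its stop, and the cap should be home. The final picture shows the vial upright, the bystanders apparently where they stood and the gripper clear; the judge gave no verdict, and I inferred the cap from the lever reaching its stop.

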